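Prove a hollow drill's taper in the test stand and drift it free

TASK

Prove the taper of the larger of the two hollow drills that stand in the wooden block: lower it shank first into the test stand, turn it under a light push until its tang drops into the slot, then press it firmly home (a twisting push does it best) so that it holds by itself with its collar no more than 3 mm above the mouth, and let go of it. Then, without holding the drill, drive the stand's drift in through the slot until it has lifted the drill loose, and stand the drill upright back in the same hole of the block that it came from. Leave the smaller drill, the tape roll and the knife where they are.

Things in the scene. Friction and masses are not known exactly. Their poses are not given: they have to be found in the camera images.
- drill_grip (a point): The larger hollow drill, bare steel, 0.4 kg, upright at the start in an end hole of the block. This point: on its axis, half-way up the cutter tube, where it is gripped; z points up to the cutting edge. Tube 32 mm in diameter, from 28 mm below this point to 27 mm above it; below the tube a collar, 40 mm in diameter, 10 mm thick, its underside 38 mm below this point
- drill_collar (a point): Centre of the underside of the larger drill's collar. Below it the taper shank, 27 mm in diameter narrowing to 21 mm, then a flat tang, 8 mm thick, 16 mm broad, its tip 76 mm below this point. The cutter is screwed hard on the shank at no fixed angle: the tang's direction about the axis differs each time, is not told by this frame's x and y, and is hidden in the block at the start
- mouth (a point): Centre of the bore's mouth on top of the bolted-down test stand, 115 mm above the table, z up. Bore 26 mm in diameter here, narrowing like the shank. Base 130 x 110 x 16 mm, column 56 mm square, nose 47 mm in diameter. With the tang in the slot the taper binds from collar 8 mm above the mouth; a light push of 5 to 10 N leaves it about 5 mm up, a firm 25 N, best with a small twist, 3 mm or less
- slot (a point): Centre of the 12 mm wide slot for tang and drift, 61 mm below the mouth, along the y axis of this frame (same axes as mouth). A tang lying across it rests on its shoulders with the collar 13 mm above the mouth; turned to within 14 degrees of y, either way round, it drops in. A shank pressed home grips: pulling it out takes some 20 N or more
- drift (a joint): The drift, a flat steel wedge in the stand's slot, 9 mm thick, top edge rising 1 in 5 to its head. Value in m: how far it is driven in along -y of mouth, 0 (drawn out) to 0.075 (stop); starts at 0 to 0.008; drags with 2 N and stays where left. Meets the tang of a seated drill at 0.025 to 0.035, takes a push of some 10 to 20 N to break the taper; from 0.062 on the drill stands loose on it
- drift_head (a point): Centre of the striking face of the drift's head, 42 mm above the table, 140 mm from the bore axis when drawn out; moves with the drift. The face looks along +y of mouth, 16 mm wide, 44 mm high (20 to 64 mm above the table)
- rack: The fixed wooden drill block, 72 x 190 x 86 mm, origin at the centre of its underside; three upright through holes of 31 mm diameter along its y axis, at -60, 0 and +60 mm. The larger drill stands in one end hole, the smaller in the other, resting on their collars; the middle one is empty
- small_grip (a point): The smaller hollow drill, not to be disturbed: point on its axis 30 mm above the underside of its collar; tube 20 mm diameter, top 138 mm above the table
- tape_roll: A roll of paper tape lying flat, 100 mm outside diameter, 24 mm high, origin at the centre of its underside; leave it alone
- knife: A snap-off knife lying flat, about 155 mm long, 22 mm wide, 19 mm high, origin near its middle on the table, x along it to the blade; leave it alone

How it is judged (in metres and radians):
On the way, in this order (a step that is already met when the one before it is completed fails the run):
1. the drill sits home in the bore, upright and let go, its collar close above the mouth (3 mm asked, 3.8 mm allowed) (z of drill_grip in the frame of mouth below 0.0418 m and horizontal distance between drill_grip and mouth below 0.004 m and angle between drill_grip's own z axis and vertical below 0.06 rad and contact force between the fingers and drill below 0.3 N), for 0.4 s.
2. the drift bears on the tang while the drill is still seated and nobody holds it (z of drill_grip in the frame of mouth below 0.0438 m and contact force between drift and drill above 2 N and contact force between the fingers and drill below 0.3 N).
3. the drift, driven through the slot, has lifted the drill loose with no hand on it (z of drill_grip in the frame of mouth above 0.0468 m and horizontal distance between drill_grip and mouth below 0.004 m and value of joint drift above 0.045 m and contact force between the fingers and drill below 0.3 N), for 0.3 s.
At the end, for the whole second after the job is handed in: The larger drill stands upright (within 0.06 rad) and at rest in the hole that it came from, its grip point within 6 mm of where it began (distance of drill_grip from where it was at the start of the episode below 0.006 m and angle between drill_grip's own z axis and vertical below 0.06 rad and linear speed of drill below 0.02 m/s); the robot touches nothing.
It fails at once if the smaller drill is disturbed (distance of small_grip from where it was at the start of the episode above 0.01 m).
It fails at once if the tape roll is pushed about (distance of tape_roll from where it was at the start of the episode above 0.02 m).
It fails at once if the knife is pushed about (distance of knife from where it was at the start of the episode above 0.02 m).
It also fails if it takes over 72 s, if anything falls off the work surface, if the arm or the gripper's body presses on something with over 40 N, if the wrist force passes 120 N, or if a joint passes its speed limit or range.

ROBOT

A 7-joint arm with a two-finger parallel gripper is mounted at the origin on the work surface. World frame = base frame: x ahead of the robot, y to its left, z up, the work surface at z = 0. Lengths are in m, angles in degrees, forces in N, time in s.
With the tool pointing down it reaches from about 0.425 to 0.875 m from the base axis. Payload 4.7 kg.
Tool frame: the origin (TCP) lies midway between the tips of the shut fingers; the grasp point (between the pads) lies 19 mm behind it (env.grip_depth is the distance from the TCP to the grasp point, in m); z points along the fingers, y is the line along which they close (so a half turn about z gives the same grasp; the last joint's range is limited). The gripper opens to 87 mm and grips with 3 to 60 N. Pads are 19 mm wide; open, the fingers measure 117 mm over their backs; the gripper's body (75 mm by 190 mm) begins 51 mm behind the grasp point.
Start: joints at [70.308, 18.392, -4.016, 83.108, 1.295, 78.541, -3.26], TCP at [0.228, -0.609, 0.223] pointing down, gripper open.
Joint ranges: [-163.93, 163.93], [-17.29, 119.83], [-79.2, 71.16], [3.27, 140.29], [-89.18, 269.18], [5.43, 117.66], [-154.24, 154.24]. Speed limits (degrees/s): [147.25, 147.25, 180, 180, 180, 180, 180].

INTERFACE

Orientations are given as [roll, pitch, yaw] about the fixed x, y, z axes, in that order (R = Rz(yaw) Ry(pitch) Rx(roll)).
In Python, from cell import get_obs, optics, env, nets gives the robot as it stands.
- The arm moves only by the shell command python3 -m creep 'ROWS' [FORCE]. ROWS is JSON, a list of rows, each an object of numbers: "wx", "wy", "wz": the turn, a rotation vector about the tool's x, y, z in degrees; "tx", "ty", "tz": the shift along the tool's x, y, z in mm; "gripper": the opening, from -1 (shut) to 1 (fully open). A call has 1 to 5 rows; each row is the pose to reach, as a shift and turn from the pose commanded when the call began, along the tool's axes at that moment; what a row does not reach only later rows make up. A row lasts 1/12 s, in which the tool goes at most 41.7 mm and 7.16 degrees, less where a joint would pass 70% of its speed; a pose out of reach is approached as far as the arm can. A call with a gripper value outside its range is refused whole. The fingers move at their own pace and stop on an object; FORCE is the grip in N (left out, the last holds). Time passes only in rows, so rows that repeat a pose let the fingers close. It gives the time, the measured TCP pose, the force, the opening and the grip force at its end, in the units of the state.
- get_obs(): the state, without advancing time (a new reading comes with each control period).
- optics.read_camera(name): name is "scene" or "side" or "wrist"; returns (picture, depth): 420x560x3 uint8, red, green, blue; 420x560 float32, m along the optical axis (not along the pixel's ray), 0 where there is no reading.
- optics.camera_info(name): a dict with "fovy" (degrees; the focal length in pixels is half the picture's height over the tangent of half this angle, whatever the lens; pixels are square), "cx", "cy" (the principal point, pixels), "R" (3x3) and "t" (3): a world point X has camera coordinates R X + t; the wrist camera has in their place "tool_from_camera" (4x4, takes a point from camera to tool coordinates, whose origin is the TCP and whose axes are the flange's). Camera axes: x right, y down, z forward; pixel columns grow to the right and rows downward; lengths in m; the calibration is good to about 2 mm. A picture is of the moment at which its call begins: read the wrist's pose just before it. camera_info takes no time and is no camera call.
- env.sign_off(): hands the job in; it is judged then, once.
Trained networks look in the newest picture that a camera, given by its name, has taken for a name from the list of things; names that differ only in an ending like _2 or _b are one class to them, and where a whole thing is asked for, a point or a joint stands for the part that bears it (a point fixed in the world has none). Each returns a list of dicts, best first, with "confidence" (0 to 1); they miss things now and then, are a little off and sometimes report something else, mostly with a low value. They report only what shows in the picture. A call takes as long as a camera call.
- nets.look_for(query, camera): "point" ([x, y, z] in m, in world coordinates, good to about 4 mm: the middle of the surface that is visible of it).
- nets.place_of(query, camera): "point" ([x, y, z] in m, in world coordinates, good to about 4 mm: a listed point, or the origin of a listed thing).
The state is a dict: "time_s": time; "qpos": joint angles; "joint_velocities": joint speeds; "effort": joint torques, N m; "tool_pos": TCP position; "tool_rot": TCP orientation; "force": force on the tool from outside, world axes, zero at the start; "wrist_torque": the same for the moment, N m; "grip_width": finger opening in m; "grasp_force": force on a finger pad.
Only numpy, scipy, OpenCV 4.12 (cv2) and the standard library are available. Lean on these libraries where they do the work, as an engineer would, in place of code of your own. Each camera call takes 0.05 s, during which the arm holds its last target. There are 200 camera calls.

## Working session

There is one attempt and no reset: what is moved stays moved. The work goes in short steps, Python scripts to look and compute and a shell command to move; the robot and the scene stay as the last step left them, time stands still between calls to the robot, and variables do not carry over. Pictures are saved under pics/ and viewed, at most 10 in all, crops included, and the job is handed in when it is done.

```bash
ls; mkdir -p pics; cat > h.py <<'E'
import numpy as np, cv2
from scipy.spatial.transform import Rotation as Ro
from cell import get_obs, optics, env, nets
def cam(n):
    o=get_obs(); im,d=optics.read_camera(n); i=optics.camera_info(n)
    f=210/np.tan(np.radians(i['fovy'])/2)
    if n=='wrist':
        T=np.eye(4); T[:3,:3]=Ro.from_euler('xyz',o['tool_rot'],degrees=True).as_matrix(); T[:3,3]=o['tool_pos']
        M=T@np.array(i['tool_from_camera'])
    else:
        R=np.array(i['R']); M=np.eye(4); M[:3,:3]=R.T; M[:3,3]=-R.T@np.array(i['t'])
    v,u=np.mgrid[:420,:560]
    P=np.stack([(u-i['cx'])/f*d,(v-i['cy'])/f*d,d],-1)@M[:3,:3].T+M[:3,3]
    P[d==0]=np.nan
    return im,d,P,f,i,M
def save(im,n): cv2.imwrite('pics/'+n,im[...,::-1])
E
python3 - <<'E'
from h import *
o=get_obs(); print(o)
for c in ['scene','side']:
    im,d,P,f,i,M=cam(c); save(im,c+'1.png'); np.save(c+'P.npy',P); print(c,M.round(3).tolist(),i)
    for q in ['drill_grip','mouth','slot','drift_head','rack','small_grip','tape_roll','knife']:
        r=nets.place_of(q,c); print(q,[(np.round(x['point'],3).tolist(),round(x['confidence'],2)) for x in r[:2]])
E
```

```text
pics
{'time_s': 0.0, 'qpos': array([70.30673041, 18.43925053, -4.01633026, 83.17438287,  1.29497194,
       78.54018301, -3.26110092]), 'joint_velocities': array([-0.00374438,  0.03955659, -0.07505153, -0.14100349, -0.06898228,
        0.00520249,  0.05739749]), 'effort': array([-9.00586042e-05, -4.91287458e+01, -4.03918857e-01, -3.12527239e+01,
       -6.37667114e-02,  4.38751420e-02,  1.74004763e-04]), 'tool_pos': array([ 0.22741616, -0.60833495,  0.221464  ]), 'tool_rot': array([-1.79891427e+02,  5.42109160e-03,  2.05026644e+01]), 'force': array([ 0.08667521,  0.32513255, -0.10198567]), 'wrist_torque': array([ 0.00118685, -0.0575876 ,  0.02561012]), 'grasp_force': 0.0, 'grip_width': 0.08698432937316135}
scene [[0.024, 0.585, -0.811, 1.375], [1.0, -0.014, 0.02, -0.046], [0.0, -0.811, -0.585, 0.679], [0.0, 0.0, 0.0, 1.0]] {'fovy': 45.481202390401535, 'cx': 277.9271007573424, 'cy': 215.6118838381687, 'R': array([[ 2.42589744e-02,  9.99705702e-01,  1.09085779e-04],
       [ 5.85201048e-01, -1.41120874e-02, -8.10765430e-01],
       [-8.10525284e-01,  1.97321749e-02, -5.85371169e-01]]),
[... 438 characters left out ...]
31], [-0.092, -0.561, 0.823, -0.713], [0.013, -0.827, -0.562, 0.57], [0.0, 0.0, 0.0, 1.0]] {'fovy': 54.89844868765157, 'cx': 278.3347180523651, 'cy': 214.54352890031973, 'R': array([[ 0.99563455, -0.0924344 ,  0.01295063],
       [-0.04133485, -0.56106   , -0.82674247],
       [ 0.08368553,  0.82259806, -0.56243148]]), 't': array([-0.60198556,  0.09350892,  0.86279455])}
drill_grip [([0.541, -0.179, 0.125], 0.84)]
mouth [([0.532, 0.111, 0.116], 0.89)]
slot [([0.526, 0.109, 0.053], 0.97)]
drift_head [([0.474, 0.233, 0.039], 0.56)]
rack [([0.544, -0.181, 0.125], 0.73), ([0.531, -0.242, -0.003], 0.72)]
small_grip []
tape_roll [([0.723, -0.059, 0.002], 0.96)]
knife [([0.721, -0.265, 0.0], 0.97)]
```

View pics/scene1.png

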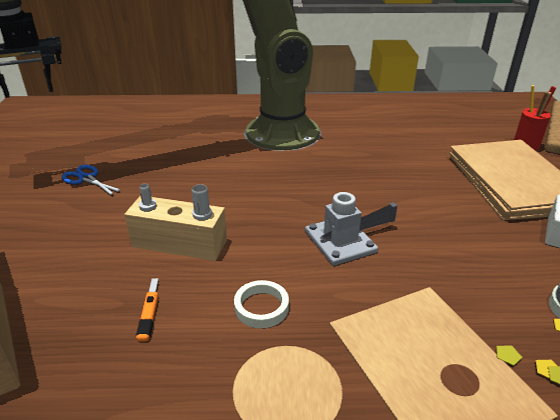

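```bash
python3 - <<'E'
import numpy as np, cv2
for c in ['scene','side']:
    P=np.load(c+'P.npy').reshape(-1,3)
    def sel(x,y,r,z0,z1):
        return P[(np.hypot(P[:,0]-x,P[:,1]-y)<r)&(P[:,2]>z0)&(P[:,2]<z1)]
    a=sel(.532,.11,.035,.1,.13); 
    def circ(a):
        (x,y),r=cv2.minEnclosingCircle(a[:,:2].astype(np.float32)); return round(x,4),round(y,4),round(r,4),len(a)
    print(c,'nose',circ(a[a[:,2]>.112]),np.median(a[a[:,2]>.11][:,2]))
    t=sel(.542,-.18,.03,.14,.165); print('drill top',circ(t),np.max(t[:,2]))
    # fits: circle with known radius from side points
    from scipy.optimize import least_squares
    s=sel(.542,-.18,.03,.102,.145); C=M=None
    r=least_squares(lambda p:np.hypot(s[:,0]-p[0],s[:,1]-p[1])-.016,[.542,-.18],loss='soft_l1',f_scale=.001); print('tube',r.x.round(4),len(s))
    k=P[(abs(P[:,0]-.53)<.08)&(abs(P[:,1]+.24)<.13)&(abs(P[:,2]-.086)<.004)]
    print('rack',cv2.minAreaRect(k[:,:2].astype(np.float32)),np.median(k[:,2]))
    d=sel(.477,.232,.035,.02,.068); print('drift',d.min(0),d.max(0),np.median(d,0),len(d))
E
```

```text
scene nose (0.5333, 0.1076, 0.0235, 123) 0.11271292425906787
drill top (0.5455, -0.1804, 0.0177, 131) 0.15124122838834353
tube [ 0.544  -0.1815] 353
rack ((0.5293846726417542, -0.23970459401607513), (0.19110628962516785, 0.07782680541276932), 74.49608612060547) 0.0844898816210165
drift [0.47509061 0.20063942 0.02020416] [0.49714613 0.23379322 0.06424896] [0.49032572 0.2190218  0.04581175] 226
side nose (0.5336, 0.1061, 0.024, 133) 0.11456104094715303
drill top (0.5461, -0.182, 0.0166, 211) 0.1525394674959662
tube [ 0.5465 -0.181 ] 438
rack ((0.5305228233337402, -0.2388804703950882), (0.19253318011760712, 0.07266073673963547), 74.676513671875) 0.08661093518528123
drift [0.47673363 0.20016079 0.0215762 ] [0.4979825  0.22916501 0.0660243 ] [0.48526754 0.21636612 0.05284348] 102
```

Scene: block at about (175,228), with the larger drill on the right (202,203) and the smaller one at (147,197). The stand is at (343,225) and its drift head points to (393,213). Tape is at (262,303) and knife at (148,310), all agreeing with the computed points. Moving above the larger drill.

```bash
python3 -m creep '[{"tx":30,"ty":-19},{"tx":60,"ty":-38},{"tx":90,"ty":-58},{"tx":120,"ty":-77},{"tx":150,"ty":-96}]' && python3 -m creep '[{"tx":30,"ty":-19},{"tx":60,"ty":-38},{"tx":90,"ty":-58},{"tx":120,"ty":-77},{"tx":150,"ty":-96}]' && python3 -m creep '[{"tx":30,"ty":-19,"wz":-7},{"tx":60,"ty":-38,"wz":-14},{"tx":90,"ty":-58,"wz":-21},{"tx":120,"ty":-77,"wz":-28},{"tx":148,"ty":-96,"wz":-35}]' && python3 -m creep '[{"wz":-7},{"wz":-14},{"wz":-18},{"wz":-18},{"wz":-18}]'
python3 - <<'E'
from h import *
from scipy.optimize import least_squares
o=get_obs(); print(o['tool_pos'],o['tool_rot'],o['qpos'].round(1))
im,d,P,f,i,M=cam('wrist'); save(im,'w1.png'); print(M.round(3).tolist())
P=P.reshape(-1,3); s=P[(np.hypot(P[:,0]-.546,P[:,1]+.181)<.03)&(P[:,2]>.14)]
print(len(s), cv2.minEnclosingCircle(s[:,:2].astype(np.float32)) if len(s) else 0, s[:,2].max() if len(s) else 0)
E
```

```text
[ 0.22765872 -0.60885962  0.22261765] [ 1.79993488e+02 -1.06688779e-03  2.05024593e+01] [70.3 18.4 -4.  83.1  1.3 78.5 -3.3]
[[0.35, -0.909, -0.225, 0.288], [-0.937, -0.34, -0.084, -0.586], [-0.0, 0.241, -0.971, 0.385], [0.0, 0.0, 0.0, 1.0]]
0 0 0validation failed for argument at $[0]...
```

View pics/w1.png

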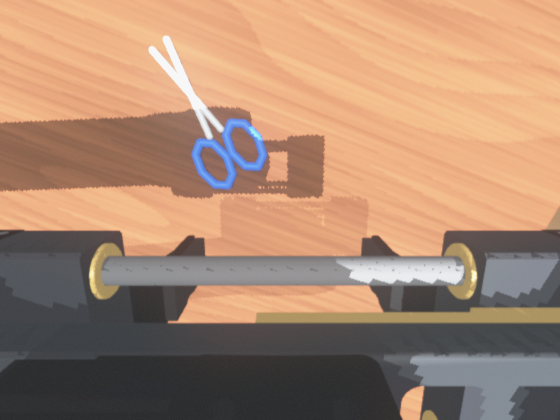

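The move was refused, so the arm is still at the start: the picture shows scissors on the table (210,140) and the fingers. The rows probably need all seven numbers.

```bash
python3 -m creep '[{"wx":0,"wy":0,"wz":0,"tx":30,"ty":-19,"tz":0,"gripper":1},{"wx":0,"wy":0,"wz":0,"tx":60,"ty":-38,"tz":0,"gripper":1},{"wx":0,"wy":0,"wz":0,"tx":90,"ty":-58,"tz":0,"gripper":1},{"wx":0,"wy":0,"wz":0,"tx":120,"ty":-77,"tz":0,"gripper":1},{"wx":0,"wy":0,"wz":0,"tx":150,"ty":-96,"tz":0,"gripper":1}]'
```

```text
time_s: 1.37
tool_pos: [0.3353, -0.465, 0.2227]
tool_rot: [180.0, -0.0, 20.5]
force: [0.7, -0.4, 0.8]
grip_width: 0.0869
grasp_force: 0.0
```

```bash
python3 -m creep '[{"wx":0,"wy":0,"wz":0,"tx":30,"ty":-19,"tz":0,"gripper":1},{"wx":0,"wy":0,"wz":0,"tx":60,"ty":-38,"tz":0,"gripper":1},{"wx":0,"wy":0,"wz":0,"tx":90,"ty":-58,"tz":0,"gripper":1},{"wx":0,"wy":0,"wz":0,"tx":120,"ty":-77,"tz":0,"gripper":1},{"wx":0,"wy":0,"wz":0,"tx":150,"ty":-96,"tz":0,"gripper":1}]' && python3 -m creep '[{"wx":0,"wy":0,"wz":-7,"tx":30,"ty":-19,"tz":0,"gripper":1},{"wx":0,"wy":0,"wz":-14,"tx":60,"ty":-38,"tz":0,"gripper":1},{"wx":0,"wy":0,"wz":-21,"tx":90,"ty":-58,"tz":0,"gripper":1},{"wx":0,"wy":0,"wz":-28,"tx":120,"ty":-77,"tz":0,"gripper":1},{"wx":0,"wy":0,"wz":-35,"tx":148,"ty":-96,"tz":0,"gripper":1}]' && python3 -m creep '[{"wx":0,"wy":0,"wz":-7,"tx":0,"ty":0,"tz":0,"gripper":1},{"wx":0,"wy":0,"wz":-14,"tx":0,"ty":0,"tz":0,"gripper":1},{"wx":0,"wy":0,"wz":-18,"tx":0,"ty":0,"tz":0,"gripper":1},{"wx":0,"wy":0,"wz":-18,"tx":0,"ty":0,"tz":0,"gripper":1}]'
python3 - <<'E'
from h import *
o=get_obs(); print(o['qpos'].round(1))
im,d,P,f,i,M=cam('wrist'); save(im,'w2.png')
P=P.reshape(-1,3); s=P[(np.hypot(P[:,0]-.546,P[:,1]+.181)<.035)&(P[:,2]>.14)&(P[:,2]<.16)]
print(len(s), cv2.minEnclosingCircle(s[:,:2].astype(np.float32)) if len(s) else 0, s[:,2].max() if len(s) else 0)
E
```

```text
time_s: 1.78
tool_pos: [0.4422, -0.3225, 0.2229]
tool_rot: [180.0, -0.0, 20.5]
force: [1.5, -0.2, 0.0]
grip_width: 0.0873
grasp_force: 0.0
time_s: 2.2
tool_pos: [0.5474, -0.1804, 0.2229]
tool_rot: [180.0, -0.0, 55.9]
force: [0.4, -0.2, 0.2]
grip_width: 0.0872
grasp_force: 0.0
time_s: 2.53
tool_pos: [0.5465, -0.182, 0.2225]
tool_rot: [-180.0, 0.0, 73.6]
force: [-0.1, 0.6, 0.3]
grip_width: 0.0871
grasp_force: 0.0
[ 41.3  11.4 -29.1  93.2   5.6  76.9  -5. ]
575 ((0.5427532196044922, -0.18016944825649261), 0.016139427199959755) 0.15265938710462892
```

View pics/w2.png

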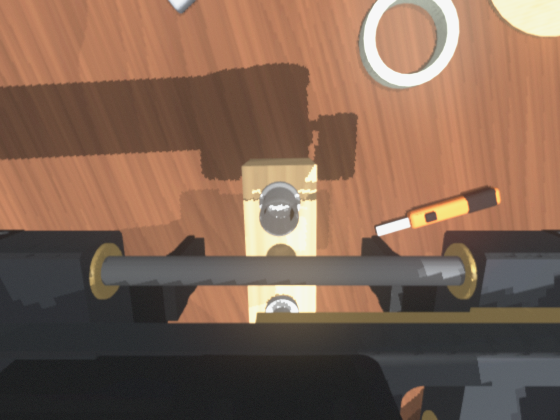

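The larger drill shows at (280,205), between the fingers, with the block straight below along the picture's vertical. The wrist fit (0.543,-0.180, r 16 mm) agrees with the fixed cameras to 3 mm. Descending and gripping.

```bash
python3 -m creep '[{"wx":0,"wy":0,"wz":0,"tx":0,"ty":-2,"tz":35,"gripper":1},{"wx":0,"wy":0,"wz":0,"tx":0,"ty":-2,"tz":70,"gripper":1},{"wx":0,"wy":0,"wz":0,"tx":0,"ty":-2,"tz":100,"gripper":1},{"wx":0,"wy":0,"wz":0,"tx":0,"ty":-2,"tz":117,"gripper":1},{"wx":0,"wy":0,"wz":0,"tx":0,"ty":-2,"tz":117,"gripper":1}]' && python3 -m creep '[{"wx":0,"wy":0,"wz":0,"tx":0,"ty":0,"tz":0,"gripper":0},{"wx":0,"wy":0,"wz":0,"tx":0,"ty":0,"tz":0,"gripper":-0.4},{"wx":0,"wy":0,"wz":0,"tx":0,"ty":0,"tz":0,"gripper":-0.6},{"wx":0,"wy":0,"wz":0,"tx":0,"ty":0,"tz":0,"gripper":-0.6},{"wx":0,"wy":0,"wz":0,"tx":0,"ty":0,"tz":0,"gripper":-0.6}]' 40
```

```text
time_s: 3.0
tool_pos: [0.5411, -0.1811, 0.1011]
tool_rot: [-179.5, -0.0, 73.4]
force: [-0.9, 0.8, -0.2]
grip_width: 0.087
grasp_force: 0.0
time_s: 3.42
tool_pos: [0.5453, -0.182, 0.1069]
tool_rot: [179.9, 0.0, 73.5]
force: [0.5, 0.4, -0.0]
grip_width: 0.0612
grasp_force: 0.0
```

```bash
python3 -m creep '[{"wx":0,"wy":0,"wz":0,"tx":0,"ty":0,"tz":0,"gripper":-0.6},{"wx":0,"wy":0,"wz":0,"tx":0,"ty":0,"tz":0,"gripper":-0.6},{"wx":0,"wy":0,"wz":0,"tx":0,"ty":0,"tz":0,"gripper":-0.6},{"wx":0,"wy":0,"wz":0,"tx":0,"ty":0,"tz":0,"gripper":-0.6},{"wx":0,"wy":0,"wz":0,"tx":0,"ty":0,"tz":0,"gripper":-0.6}]' 40;  python3 -m creep '[{"wx":0,"wy":0,"wz":0,"tx":0,"ty":0,"tz":0,"gripper":-0.8},{"wx":0,"wy":0,"wz":0,"tx":0,"ty":0,"tz":0,"gripper":-0.8},{"wx":0,"wy":0,"wz":0,"tx":0,"ty":0,"tz":0,"gripper":-0.8}]' 40
```

```text
time_s: 3.83
tool_pos: [0.5441, -0.1815, 0.1055]
tool_rot: [-180.0, 0.0, 73.5]
force: [-1.9, 0.7, 1.6]
grip_width: 0.0312
grasp_force: 40.0
time_s: 4.08
tool_pos: [0.5441, -0.1816, 0.1055]
tool_rot: [-180.0, 0.0, 73.5]
force: [-1.9, 0.3, 1.7]
grip_width: 0.0314
grasp_force: 40.0
```

```bash
python3 -m creep '[{"wx":0,"wy":0,"wz":0,"tx":0,"ty":0,"tz":-25,"gripper":-0.8},{"wx":0,"wy":0,"wz":0,"tx":0,"ty":0,"tz":-55,"gripper":-0.8},{"wx":0,"wy":0,"wz":0,"tx":0,"ty":0,"tz":-85,"gripper":-0.8},{"wx":0,"wy":0,"wz":0,"tx":0,"ty":0,"tz":-115,"gripper":-0.8},{"wx":0,"wy":0,"wz":0,"tx":0,"ty":0,"tz":-130,"gripper":-0.8}]' && python3 -m creep '[{"wx":0,"wy":0,"wz":0,"tx":25,"ty":-8,"tz":0,"gripper":-0.8},{"wx":0,"wy":0,"wz":0,"tx":60,"ty":-20,"tz":0,"gripper":-0.8},{"wx":0,"wy":0,"wz":0,"tx":95,"ty":-32,"tz":0,"gripper":-0.8},{"wx":0,"wy":0,"wz":0,"tx":130,"ty":-44,"tz":0,"gripper":-0.8},{"wx":0,"wy":0,"wz":0,"tx":165,"ty":-56,"tz":0,"gripper":-0.8}]' && python3 -m creep '[{"wx":0,"wy":0,"wz":0,"tx":35,"ty":-12,"tz":0,"gripper":-0.8},{"wx":0,"wy":0,"wz":0,"tx":70,"ty":-24,"tz":0,"gripper":-0.8},{"wx":0,"wy":0,"wz":0,"tx":95,"ty":-32,"tz":0,"gripper":-0.8},{"wx":0,"wy":0,"wz":0,"tx":109,"ty":-36,"tz":0,"gripper":-0.8},{"wx":0,"wy":0,"wz":0,"tx":109,"ty":-36,"tz":0,"gripper":-0.8}]' && python3 -m creep '[{"wx":0,"wy":0,"wz":0,"tx":0,"ty":0,"tz":0,"gripper":-0.8},{"wx":0,"wy":0,"wz":0,"tx":0,"ty":0,"tz":0,"gripper":-0.8}]'
python3 - <<'E'
from h import *
print(get_obs()['qpos'].round(1))
out=[]
for c in ['scene','side']:
    im,d,P,f,i,M=cam(c); np.save(c+'P2.npy',P)
    X=np.array([.5335,.107,.15]); R=M[:3,:3].T; q=R@(X-M[:3,3]); u=int(f*q[0]/q[2]+i['cx']); v=int(f*q[1]/q[2]+i['cy']); print(c,u,v)
    out.append(cv2.resize(im[v-50:v+50,u-50:u+50],(400,400),interpolation=cv2.INTER_CUBIC))
    P=P.reshape(-1,3); near=np.hypot(P[:,0]-.5335,P[:,1]-.107)<.03
    for z0,z1 in [(.115,.127),(.128,.142),(.142,.150),(.155,.2)]:
        s=P[near&(P[:,2]>z0)&(P[:,2]<z1)]; 
        if len(s)>3: print(z0,len(s),s.mean(0).round(4),s.min(0).round(4),s.max(0).round(4))
save(np.hstack(out),'carry.png')
E
```

```text
time_s: 4.5
tool_pos: [0.5458, -0.1819, 0.2386]
tool_rot: [179.8, 0.0, 73.5]
force: [0.7, 0.1, -3.9]
grip_width: 0.0312
grasp_force: 40.0
time_s: 4.92
tool_pos: [0.5369, -0.006, 0.2345]
tool_rot: [-180.0, 0.0, 73.5]
force: [0.7, 0.0, -4.3]
grip_width: 0.0314
grasp_force: 40.0
time_s: 5.33
tool_pos: [0.5328, 0.1129, 0.2348]
tool_rot: [-179.9, -0.1, 74.0]
force: [-0.4, 1.3, -3.7]
grip_width: 0.031
grasp_force: 40.0
time_s: 5.5
tool_pos: [0.5339, 0.1059, 0.2347]
tool_rot: [-180.0, 0.1, 73.4]
force: [0.2, -0.3, -3.8]
grip_width: 0.0315
grasp_force: 40.0
[ 23.8   8.2 -41.2  96.    5.6  77.9 -34.9]
scene 344 182
0.128 9 [0.5369 0.1048 0.1403] [0.5334 0.098  0.1381] [0.5391 0.1114 0.1418]
0.142 24 [0.5375 0.1052 0.1453] [0.5338 0.0975 0.1422] [0.5413 0.1135 0.1486]
0.155 224 [0.5435 0.104  0.1789] [0.5356 0.0933 0.155 ] [0.5497 0.1175 0.1996]
side 243 164
0.115 62 [0.532  0.1079 0.1158] [0.5153 0.0839 0.115 ] [0.5545 0.127  0.1178]
0.142 13 [0.5376 0.1007 0.1467] [0.5325 0.0976 0.1427] [0.5416 0.1048 0.1498]
0.155 188 [0.5377 0.097  0.1791] [0.5255 0.091  0.1551] [0.5495 0.1053 0.1997]
```

View pics/carry.png

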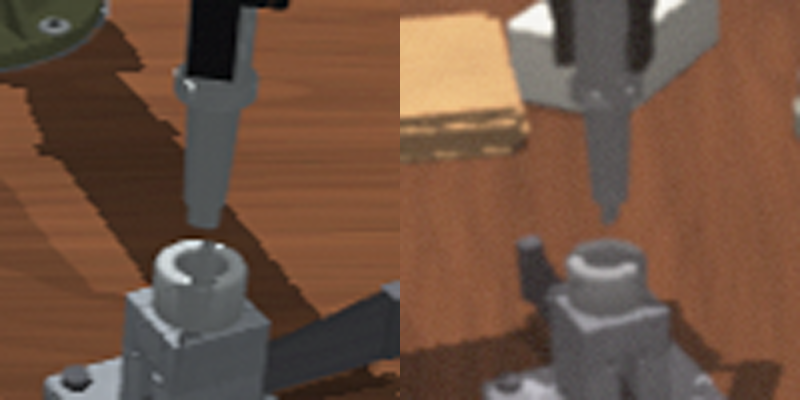

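The drill hangs above the mouth: tang tip at about (205,220) left and (611,213) right. It looks broad in the scene view and narrow in the side view, so the tang lies near the world y direction. Fitting numbers.

```bash
python3 - <<'E'
import numpy as np, cv2
from scipy.optimize import least_squares
from h import optics
A=[]
for c in ['scene','side']:
    P=np.load(c+'P2.npy').reshape(-1,3); near=np.hypot(P[:,0]-.5335,P[:,1]-.107)<.03
    s=P[near&(P[:,2]>.16)&(P[:,2]<.21)]
    rad=lambda z:.0135-.003*(.2157-z)/.062
    r=least_squares(lambda p:np.hypot(s[:,0]-p[0],s[:,1]-p[1])-rad(s[:,2]),[.534,.106],loss='soft_l1',f_scale=.001)
    print(c,'shank axis',r.x.round(4),len(s),np.abs(r.fun).mean())
    t=P[near&(P[:,2]>.136)&(P[:,2]<.1475)]-np.r_[r.x,0]
    print((t*1000).round(1).tolist())
    P1=np.load(c+'P.npy').reshape(-1,3)
    b=P1[(np.hypot(P1[:,0]-.5335,P1[:,1]-.107)<.095)&(abs(P1[:,2]-.016)<.004)]
    R=cv2.minAreaRect(b[:,:2].astype(np.float32)); print('base',R)
    w=P1[(P1[:,2]>.022)&(P1[:,2]<.066)&(np.hypot(P1[:,0]-.5335,P1[:,1]-.107)>.045)&(np.hypot(P1[:,0]-.5335,P1[:,1]-.107)<.16)&(P1[:,1]>.1)]
    print('drift pts',len(w)); v=cv2.fitLine(w[:,:2].astype(np.float32),cv2.DIST_HUBER,0,.01,.01).ravel(); print(v, np.degrees(np.arctan2(v[1],v[0])))
    e=w-np.array([.5335,.107,0]); far=np.hypot(e[:,0],e[:,1]); print('far',np.percentile(far,[95,99,100]).round(4))
    n=P1[(np.hypot(P1[:,0]-.5335,P1[:,1]-.107)<.028)&(P1[:,2]>.095)&(P1[:,2]<.110)]
    r=least_squares(lambda p:np.hypot(n[:,0]-p[0],n[:,1]-p[1])-.0235,[.534,.106],loss='soft_l1',f_scale=.001); print('nose side',r.x.round(4),len(n))
E
```

```text
scene shank axis [0.5342 0.1057] 255 0.0008568513307997465
[[0.6, -8.2, 147.4], [-0.4, -6.0, 146.8], [-0.3, -7.9, 144.5], [1.5, -6.2, 145.6], [0.4, -4.0, 144.9], [3.4, -2.5, 146.7], [0.7, -0.1, 145.0], [4.1, 1.3, 147.1], [3.1, 5.5, 146.5], [1.0, 7.9, 145.1], [-0.8, -7.6, 141.8], [2.4, -6.2, 143.8], [3.5, -4.4, 144.5], [4.3, -2.5, 145.0], [4.3, -0.5, 145.0], [5.3, 1.3, 145.6], [7.1, 2.9, 146.7], [3.4, 5.6, 144.3], [1.1, -5.8, 140.7], [3.5, -4.2, 142.2], [4.0, -2.3, 142.4], [1.3, 0.2, 140.7], [6.0, 1.3, 143.7], [5.7, 3.4, 143.4], [5.6, 5.4, 143.4], [0.9, -3.6, 138.1], [3.7, -2.1, 139.9], [3.7, -0.1, 139.8], [4.9, 1.7, 140.6], [4.8, 3.7, 140.5], [4.5, 5.8, 140.3]]
base ((0.530373752117157, 0.11530456691980362), (0.1313505470752716, 0.1274014711380005), 22.177242279052734)
drift pts 521
[ 0.37722754 -0.9261206   0.50209093  0.18768956] -67.837944
far [0.1303 0.1338 0.136 ]
nose side [0.5321 0.1073] 206
side shank axis [0.5377 0.1062] 219 0.0008320993144596419
[[3.8, -1.4, 147.3], [-3.0, -6.1, 147.5], [3.7, -2.2, 145.2], [-3.1, -6.0, 144.9], [-0.9, -8.6, 146.2], [1.3, -6.5, 145.0], [3.7, 0.1, 141.5], [-3.2, -8.0, 143.4], [-1.0, -6.8, 142.7], [1.3, -5.1, 141.7]]
base ((0.5341036319732666, 0.10653617233037949), (0.1311636120080948, 0.1110776960849762), 20.971641540527344)
drift pts 160
[0.11969666 0.9928105  0.48654902 0.1987446 ] 83.1254
far [0.1297 0.1319 0.1334]
nose side [0.5342 0.1079] 141
```

```bash
python3 -m creep '[{"wx":0,"wy":0,"wz":-6,"tx":0.7,"ty":-2.3,"tz":0,"gripper":-0.8},{"wx":0,"wy":0,"wz":-12,"tx":0.7,"ty":-2.3,"tz":0,"gripper":-0.8},{"wx":0,"wy":0,"wz":-18,"tx":0.7,"ty":-2.3,"tz":5,"gripper":-0.8},{"wx":0,"wy":0,"wz":-24,"tx":0.7,"ty":-2.3,"tz":15,"gripper":-0.8},{"wx":0,"wy":0,"wz":-24,"tx":0.7,"ty":-2.3,"tz":25,"gripper":-0.8}]' 60 && python3 -m creep '[{"wx":0,"wy":0,"wz":0,"tx":0,"ty":0,"tz":5,"gripper":-0.8},{"wx":0,"wy":0,"wz":0,"tx":0,"ty":0,"tz":10,"gripper":-0.8},{"wx":0,"wy":0,"wz":0,"tx":0,"ty":0,"tz":15,"gripper":-0.8},{"wx":0,"wy":0,"wz":0,"tx":0,"ty":0,"tz":20,"gripper":-0.8}]'
python3 - <<'E'
from h import *
out=[]
for c in ['scene','side']:
    im,d,P,f,i,M=cam(c)
    X=np.array([.5335,.107,.13]); R=M[:3,:3].T; q=R@(X-M[:3,3]); u=int(f*q[0]/q[2]+i['cx']); v=int(f*q[1]/q[2]+i['cy'])
    out.append(cv2.resize(im[v-50:v+50,u-50:u+50],(400,400),interpolation=cv2.INTER_CUBIC))
save(np.hstack(out),'entry.png')
E
```

```text
time_s: 6.02
tool_pos: [0.5325, 0.1072, 0.2103]
tool_rot: [180.0, 0.0, 97.5]
force: [-0.5, -0.6, -3.7]
grip_width: 0.0309
grasp_force: 60.0
time_s: 6.35
tool_pos: [0.5322, 0.1084, 0.1902]
tool_rot: [180.0, 0.0, 97.4]
force: [0.4, 0.9, -4.3]
grip_width: 0.031
grasp_force: 60.0
```

View pics/entry.png

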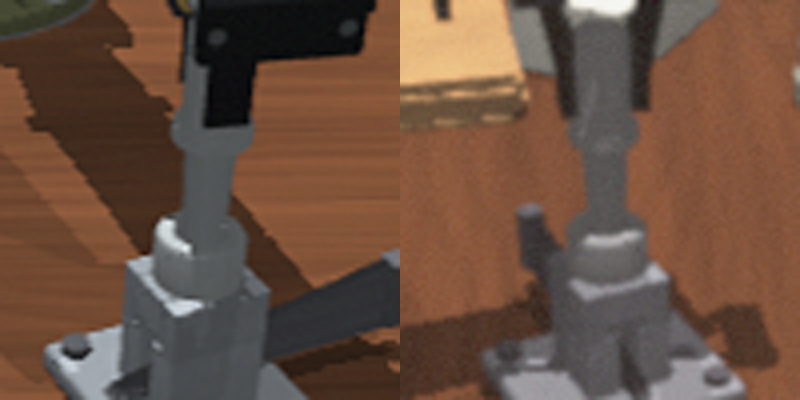

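The shank has entered the bore without contact force (shank at (207,240) left, (607,220) right, nose centred about (200,240) and (606,235)). Lowering further.

```bash
python3 -m creep '[{"wx":0,"wy":0,"wz":0,"tx":-1,"ty":0,"tz":6,"gripper":-0.8},{"wx":0,"wy":0,"wz":0,"tx":-1,"ty":0,"tz":12,"gripper":-0.8},{"wx":0,"wy":0,"wz":0,"tx":-1,"ty":0,"tz":18,"gripper":-0.8},{"wx":0,"wy":0,"wz":0,"tx":-1,"ty":0,"tz":24,"gripper":-0.8},{"wx":0,"wy":0,"wz":0,"tx":-1,"ty":0,"tz":28,"gripper":-0.8}]' && python3 -m creep '[{"wx":0,"wy":0,"wz":0,"tx":0,"ty":0,"tz":3,"gripper":-0.8},{"wx":0,"wy":0,"wz":0,"tx":0,"ty":0,"tz":6,"gripper":-0.8},{"wx":0,"wy":0,"wz":0,"tx":0,"ty":0,"tz":9,"gripper":-0.8},{"wx":0,"wy":0,"wz":0,"tx":0,"ty":0,"tz":9,"gripper":-0.8}]'
```

```text
time_s: 6.87
tool_pos: [0.5318, 0.1074, 0.1615]
tool_rot: [-179.9, 0.0, 97.5]
force: [-0.2, -0.6, -4.3]
grip_width: 0.0313
grasp_force: 60.0
time_s: 7.2
tool_pos: [0.5316, 0.1075, 0.1528]
tool_rot: [-179.9, -0.0, 97.5]
force: [-1.5, 0.0, -4.9]
grip_width: 0.0313
grasp_force: 60.0
```

```bash
python3 -m creep '[{"wx":0,"wy":0,"wz":0,"tx":0,"ty":0,"tz":2,"gripper":-0.8},{"wx":0,"wy":0,"wz":0,"tx":0,"ty":0,"tz":4,"gripper":-0.8},{"wx":0,"wy":0,"wz":0,"tx":0,"ty":0,"tz":5,"gripper":-0.8},{"wx":0,"wy":0,"wz":0,"tx":0,"ty":0,"tz":5,"gripper":-0.8}]' && python3 -m creep '[{"wx":0,"wy":0,"wz":0,"tx":0,"ty":0,"tz":1,"gripper":-0.8},{"wx":0,"wy":0,"wz":0,"tx":0,"ty":0,"tz":2,"gripper":-0.8},{"wx":0,"wy":0,"wz":0,"tx":0,"ty":0,"tz":2,"gripper":-0.8}]'
```

```text
time_s: 7.53
tool_pos: [0.5315, 0.1076, 0.148]
tool_rot: [-179.9, -0.0, 97.5]
force: [-3.1, -0.1, -4.2]
grip_width: 0.0311
grasp_force: 60.0
time_s: 7.78
tool_pos: [0.5315, 0.1076, 0.1461]
tool_rot: [-179.9, -0.0, 97.5]
force: [-4.6, 1.5, -3.9]
grip_width: 0.0309
grasp_force: 60.0
```

```bash
python3 -m creep '[{"wx":0,"wy":0,"wz":0,"tx":0,"ty":-1,"tz":0,"gripper":-0.8},{"wx":0,"wy":0,"wz":0,"tx":0,"ty":-1,"tz":1.5,"gripper":-0.8},{"wx":0,"wy":0,"wz":0,"tx":0,"ty":-1,"tz":3,"gripper":-0.8},{"wx":0,"wy":0,"wz":0,"tx":0,"ty":-1,"tz":3,"gripper":-0.8}]'
```

```text
time_s: 8.12
tool_pos: [0.5312, 0.1076, 0.1433]
tool_rot: [180.0, -0.0, 97.5]
force: [-3.5, 0.7, -5.1]
grip_width: 0.0313
grasp_force: 60.0
```

```bash
python3 -m creep '[{"wx":0,"wy":0,"wz":0,"tx":0,"ty":-1,"tz":1,"gripper":-0.8},{"wx":0,"wy":0,"wz":0,"tx":0,"ty":-1.5,"tz":2.5,"gripper":-0.8},{"wx":0,"wy":0,"wz":0,"tx":0,"ty":-1.5,"tz":4,"gripper":-0.8},{"wx":0,"wy":0,"wz":0,"tx":0,"ty":-1.5,"tz":4,"gripper":-0.8}]' && python3 -m creep '[{"wx":0,"wy":0,"wz":0,"tx":0,"ty":0,"tz":1,"gripper":-0.8},{"wx":0,"wy":0,"wz":0,"tx":0,"ty":0,"tz":2,"gripper":-0.8},{"wx":0,"wy":0,"wz":0,"tx":0,"ty":0,"tz":2,"gripper":-0.8}]'
```

```text
time_s: 8.45
tool_pos: [0.5309, 0.1076, 0.14]
tool_rot: [179.8, -0.0, 97.5]
force: [0.1, 1.8, -1.9]
grip_width: 0.031
grasp_force: 60.0
time_s: 8.7
tool_pos: [0.5309, 0.1076, 0.1387]
tool_rot: [179.8, 0.0, 97.5]
force: [-1.1, 0.9, 4.9]
grip_width: 0.0309
grasp_force: 60.0
```

The tang went straight past the 13 mm shoulder height and the taper is binding at about 4 mm with a 9 N push. Now a firm twisting push.

```bash
python3 -m creep '[{"wx":0,"wy":0,"wz":2,"tx":0,"ty":0,"tz":1.5,"gripper":-0.8},{"wx":0,"wy":0,"wz":4,"tx":0,"ty":0,"tz":3,"gripper":-0.8},{"wx":0,"wy":0,"wz":0,"tx":0,"ty":0,"tz":4,"gripper":-0.8},{"wx":0,"wy":0,"wz":-4,"tx":0,"ty":0,"tz":5,"gripper":-0.8},{"wx":0,"wy":0,"wz":0,"tx":0,"ty":0,"tz":5,"gripper":-0.8}]' 60
```

```text
time_s: 9.12
tool_pos: [0.531, 0.1077, 0.1355]
tool_rot: [179.8, 0.1, 97.7]
force: [-4.8, 1.3, 13.7]
grip_width: 0.0315
grasp_force: 60.0
```

```bash
python3 -m creep '[{"wx":0,"wy":0,"wz":3,"tx":0,"ty":0,"tz":1,"gripper":-0.8},{"wx":0,"wy":0,"wz":4,"tx":0,"ty":0,"tz":2,"gripper":-0.8},{"wx":0,"wy":0,"wz":0,"tx":0,"ty":0,"tz":3,"gripper":-0.8},{"wx":0,"wy":0,"wz":-4,"tx":0,"ty":0,"tz":3,"gripper":-0.8},{"wx":0,"wy":0,"wz":0,"tx":0,"ty":0,"tz":3,"gripper":-0.8}]' 60
python3 - <<'E'
from h import *
from scipy.optimize import least_squares
print(get_obs()['wrist_torque'])
for c in ['scene','side']:
    im,d,P,f,i,M=cam(c); P=P.reshape(-1,3); P1=np.load(c+'P.npy').reshape(-1,3)
    for nm,Q,cx,cy in [('rack',P1,.545,-.181),('stand',P,.533,.107)]:
        s=Q[(np.hypot(Q[:,0]-cx,Q[:,1]-cy)<.024)]
        k=s[:,2]; print(c,nm,np.histogram(k,np.arange(.08,.2,.004))[0], np.percentile(k,99.5))
E
```

```text
time_s: 9.53
tool_pos: [0.5311, 0.1077, 0.1346]
tool_rot: [179.8, 0.1, 97.7]
force: [-10.2, -0.7, 29.2]
grip_width: 0.0313
grasp_force: 60.0
[-0.18310567  2.65100067  0.15881494]
scene rack [26 59 33 66 28 28 23 27 31 26 28 22 28 42 51 44 59 28  0  0  0  0  0  0
  0  0  0  0  0] 0.14964757297305223
scene stand [ 4 39 35 35 39 36 38 56 48 33 62 26 12 16 21 18 23 24 19  5  4  2  2  5
  2  0  0  0  0] 0.46903691027219696
side rack [ 0 98 36 52 85 30 28 37 29 36 30 39 38 48 63 61 63 83  4  0  0  0  0  0
  0  0  0  0  0] 0.15184226292772687
side stand [ 0  9 32 26 26 23 23 27 46 26 29 46 21 23 31 30 36 28 33 32 34 33 38 49
 61 30 13  4  5] 0.46491359590312437
```

```bash
python3 -m creep '[{"wx":0,"wy":0,"wz":0,"tx":0,"ty":-0.5,"tz":-3,"gripper":-0.8},{"wx":0,"wy":0,"wz":0,"tx":0,"ty":-1,"tz":-5,"gripper":-0.8},{"wx":0,"wy":0,"wz":0,"tx":0,"ty":-1,"tz":-6,"gripper":-0.5},{"wx":0,"wy":0,"wz":0,"tx":0,"ty":-1,"tz":-6,"gripper":0},{"wx":0,"wy":0,"wz":0,"tx":0,"ty":-1,"tz":-6,"gripper":0.5}]' 60 && python3 -m creep '[{"wx":0,"wy":0,"wz":0,"tx":0,"ty":0,"tz":0,"gripper":0.6},{"wx":0,"wy":0,"wz":0,"tx":0,"ty":0,"tz":0,"gripper":0.6},{"wx":0,"wy":0,"wz":0,"tx":0,"ty":0,"tz":0,"gripper":0.6},{"wx":0,"wy":0,"wz":0,"tx":0,"ty":0,"tz":0,"gripper":0.6}]'
```

```text
time_s: 10.05
tool_pos: [0.5286, 0.1062, 0.1352]
tool_rot: [-180.0, 0.1, 97.5]
force: [0.2, -0.1, -0.3]
grip_width: 0.0379
grasp_force: 0.0
time_s: 10.38
tool_pos: [0.5283, 0.1068, 0.135]
tool_rot: [-179.9, 0.0, 97.5]
force: [-0.1, -0.4, -0.4]
grip_width: 0.0627
grasp_force: 0.0
```

```bash
python3 -m creep '[{"wx":0,"wy":0,"wz":0,"tx":0,"ty":2,"tz":-10,"gripper":0.6},{"wx":0,"wy":0,"wz":0,"tx":0,"ty":2,"tz":-35,"gripper":0.6},{"wx":0,"wy":0,"wz":0,"tx":0,"ty":2,"tz":-60,"gripper":0.6},{"wx":0,"wy":0,"wz":0,"tx":0,"ty":2,"tz":-80,"gripper":0.6},{"wx":0,"wy":0,"wz":0,"tx":0,"ty":2,"tz":-80,"gripper":0.6}]' 30 && python3 -m creep '[{"wx":0,"wy":0,"wz":-3,"tx":30,"ty":-7,"tz":0,"gripper":-1},{"wx":0,"wy":0,"wz":-6,"tx":65,"ty":-16,"tz":0,"gripper":-1},{"wx":0,"wy":0,"wz":-9,"tx":100,"ty":-24,"tz":0,"gripper":-1},{"wx":0,"wy":0,"wz":-12,"tx":135,"ty":-33,"tz":0,"gripper":-1},{"wx":0,"wy":0,"wz":-14,"tx":161,"ty":-39,"tz":0,"gripper":-1}]' && python3 -m creep '[{"wx":0,"wy":0,"wz":0,"tx":0,"ty":0,"tz":0,"gripper":-1},{"wx":0,"wy":0,"wz":0,"tx":0,"ty":0,"tz":0,"gripper":-1},{"wx":0,"wy":0,"wz":0,"tx":0,"ty":0,"tz":0,"gripper":-1},{"wx":0,"wy":0,"wz":0,"tx":0,"ty":0,"tz":0,"gripper":-1},{"wx":0,"wy":0,"wz":0,"tx":0,"ty":0,"tz":0,"gripper":-1}]'
python3 - <<'E'
from h import *
from scipy.optimize import least_squares
print(get_obs()['qpos'].round(1))
for c in ['scene','side']:
    im,d,P,f,i,M=cam(c); P0=P.copy(); P=P.reshape(-1,3); P1=np.load(c+'P.npy').reshape(-1,3)
    for nm,Q,cx,cy in [('rack',P1,.545,-.181),('stand',P,.533,.107)]:
        s=Q[(np.hypot(Q[:,0]-cx,Q[:,1]-cy)<.022)&(Q[:,2]<.3)&(Q[:,2]>.08)]
        t=s[:,2]; top=np.percentile(t,99)
        print(c,nm,len(s),np.percentile(t,[97,99,99.8]).round(4))
        a=s[s[:,2]>.14]; q=least_squares(lambda p:np.hypot(a[:,0]-p[0],a[:,1]-p[1])-.016,[cx,cy],loss='soft_l1',f_scale=.001); print(q.x.round(4))
    X=np.array([.52,.14,.1]); R=M[:3,:3].T; q=R@(X-M[:3,3]); u=int(f*q[0]/q[2]+i['cx']); v=int(f*q[1]/q[2]+i['cy'])
    cr=cv2.resize(im[v-70:v+70,u-70:u+70],(400,400),interpolation=cv2.INTER_CUBIC); save(cr,f'seat_{c}.png')
    w=P[(P[:,2]>.03)&(P[:,2]<.066)&(np.hypot(P[:,0]-.4815,P[:,1]-.2333)<.06)]; e=(w-[.531,.1077,0])@np.array([-.3665,.9304,0]); print('drift far',np.sort(e)[-8:].round(4))
a=cv2.imread('pics/seat_scene.png'); b=cv2.imread('pics/seat_side.png'); cv2.imwrite('pics/seat.png',np.hstack([a,b]))
E
```

```text
time_s: 10.8
tool_pos: [0.5334, 0.1083, 0.2207]
tool_rot: [179.5, 0.0, 97.5]
force: [0.5, 0.8, 1.5]
grip_width: 0.0697
grasp_force: 0.0
time_s: 11.22
tool_pos: [0.4691, 0.265, 0.2159]
tool_rot: [180.0, -0.0, 111.8]
force: [-0.4, -0.3, -0.2]
grip_width: 0.0444
grasp_force: 0.0
time_s: 11.63
tool_pos: [0.4719, 0.2603, 0.2153]
tool_rot: [-180.0, 0.0, 111.3]
force: [-0.2, 0.1, 0.5]
grip_width: 0.011
grasp_force: 0.0
[ 14.9   9.7 -51.1  98.1   7.8  75.9 -16.4]
scene rack 623 [0.1485 0.1495 0.1504]
[ 0.5447 -0.1815]
scene stand 786 [0.1801 0.1813 0.1821]
[0.5314 0.1075]
drift far [0.131  0.1316 0.132  0.1321 0.1323 0.1325 0.1328 0.1328]
side rack 820 [0.1508 0.1517 0.1522]
[ 0.5466 -0.1817]
side stand 576 [0.182  0.1828 0.1834]
[0.5341 0.1082]
drift far [0.1282 0.1283 0.1287 0.1294 0.1296 0.1299 0.1301 0.1325]
```

View pics/seat.png

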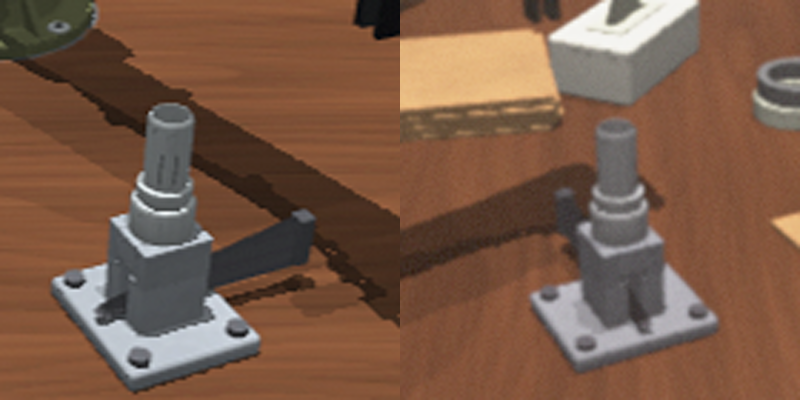

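The drill stands seated in the stand (top at (170,110) left, collar just above the nose), about 2.5 mm up by the height difference. The drift head at (305,235) is free to push. Lowering the shut fingers behind the head.

```bash
python3 -m creep '[{"wx":0,"wy":0,"wz":0,"tx":0,"ty":0,"tz":30,"gripper":-1},{"wx":0,"wy":0,"wz":0,"tx":0,"ty":0,"tz":70,"gripper":-1},{"wx":0,"wy":0,"wz":0,"tx":0,"ty":0,"tz":110,"gripper":-1},{"wx":0,"wy":0,"wz":0,"tx":0,"ty":0,"tz":145,"gripper":-1},{"wx":0,"wy":0,"wz":0,"tx":0,"ty":0,"tz":172,"gripper":-1}]' 30 && python3 -m creep '[{"wx":0,"wy":0,"wz":0,"tx":0,"ty":0,"tz":6,"gripper":-1},{"wx":0,"wy":0,"wz":0,"tx":0,"ty":0,"tz":6,"gripper":-1}]' && python3 -m creep '[{"wx":0,"wy":0,"wz":0,"tx":-5,"ty":-1,"tz":0,"gripper":-1},{"wx":0,"wy":0,"wz":0,"tx":-10,"ty":-1,"tz":0,"gripper":-1},{"wx":0,"wy":0,"wz":0,"tx":-15,"ty":-1,"tz":0,"gripper":-1},{"wx":0,"wy":0,"wz":0,"tx":-20,"ty":-1,"tz":0,"gripper":-1},{"wx":0,"wy":0,"wz":0,"tx":-25,"ty":-1,"tz":0,"gripper":-1}]'
```

```text
time_s: 12.15
tool_pos: [0.4701, 0.2602, 0.0406]
tool_rot: [-179.8, 0.0, 111.4]
force: [-1.0, -0.4, -0.3]
grip_width: 0.0004
grasp_force: 0.0
time_s: 12.32
tool_pos: [0.4698, 0.2607, 0.0358]
tool_rot: [-179.8, -0.0, 111.5]
force: [1.0, -0.2, -0.1]
grip_width: 0.0002
grasp_force: 0.0
time_s: 12.73
tool_pos: [0.4805, 0.2387, 0.039]
tool_rot: [179.8, -0.0, 111.5]
force: [-0.5, 2.8, 1.9]
grip_width: 0.0007
grasp_force: 1.1
```

```bash
python3 -m creep '[{"wx":0,"wy":0,"wz":0,"tx":-4,"ty":0,"tz":0,"gripper":-1},{"wx":0,"wy":0,"wz":0,"tx":-8,"ty":0,"tz":0,"gripper":-1},{"wx":0,"wy":0,"wz":0,"tx":-12,"ty":0,"tz":0,"gripper":-1},{"wx":0,"wy":0,"wz":0,"tx":-15,"ty":0,"tz":0,"gripper":-1},{"wx":0,"wy":0,"wz":0,"tx":-18,"ty":0,"tz":0,"gripper":-1}]' && python3 -m creep '[{"wx":0,"wy":0,"wz":0,"tx":-2,"ty":0,"tz":0,"gripper":-1},{"wx":0,"wy":0,"wz":0,"tx":-4,"ty":0,"tz":0,"gripper":-1},{"wx":0,"wy":0,"wz":0,"tx":-6,"ty":0,"tz":0,"gripper":-1},{"wx":0,"wy":0,"wz":0,"tx":-8,"ty":0,"tz":0,"gripper":-1},{"wx":0,"wy":0,"wz":0,"tx":-8,"ty":0,"tz":0,"gripper":-1}]'
```

```text
time_s: 13.15
tool_pos: [0.4859, 0.2214, 0.0375]
tool_rot: [180.0, -0.0, 111.5]
force: [0.4, 3.0, 1.7]
grip_width: 0.0003
grasp_force: 1.2
time_s: 13.57
tool_pos: [0.4889, 0.2138, 0.0374]
tool_rot: [-180.0, 0.0, 111.5]
force: [1.2, 2.6, 1.0]
grip_width: 0.0005
grasp_force: 1.1
```

```bash
python3 -m creep '[{"wx":0,"wy":0,"wz":0,"tx":-2,"ty":0,"tz":0,"gripper":-1},{"wx":0,"wy":0,"wz":0,"tx":-4,"ty":0,"tz":0,"gripper":-1},{"wx":0,"wy":0,"wz":0,"tx":-6,"ty":0,"tz":0,"gripper":-1},{"wx":0,"wy":0,"wz":0,"tx":-8,"ty":0,"tz":0,"gripper":-1},{"wx":0,"wy":0,"wz":0,"tx":-8,"ty":0,"tz":0,"gripper":-1}]' && python3 -m creep '[{"wx":0,"wy":0,"wz":0,"tx":-2,"ty":0,"tz":0,"gripper":-1},{"wx":0,"wy":0,"wz":0,"tx":-4,"ty":0,"tz":0,"gripper":-1},{"wx":0,"wy":0,"wz":0,"tx":-6,"ty":0,"tz":0,"gripper":-1},{"wx":0,"wy":0,"wz":0,"tx":-8,"ty":0,"tz":0,"gripper":-1},{"wx":0,"wy":0,"wz":0,"tx":-8,"ty":0,"tz":0,"gripper":-1}]'
```

```text
time_s: 13.98
tool_pos: [0.4918, 0.2067, 0.0374]
tool_rot: [180.0, -0.0, 111.5]
force: [0.7, 3.2, 0.7]
grip_width: 0.0008
grasp_force: 1.3
time_s: 14.4
tool_pos: [0.4949, 0.1982, 0.0374]
tool_rot: [-180.0, 0.1, 111.5]
force: [0.5, 2.4, -0.1]
grip_width: -0.0001
grasp_force: 1.2
```

```bash
cat > m.py <<'E'
from h import *
out=[]
for c in ['scene','side']:
    im,d,P,f,i,M=cam(c); Q=P.reshape(-1,3)
    s=Q[(np.hypot(Q[:,0]-.5325,Q[:,1]-.1078)<.022)&(Q[:,2]<.21)&(Q[:,2]>.08)]
    print(c,len(s),np.percentile(s[:,2],[97,99,99.8]).round(4))
    X=np.array([.52,.14,.1]); R=M[:3,:3].T; q=R@(X-M[:3,3]); u=int(f*q[0]/q[2]+i['cx']); v=int(f*q[1]/q[2]+i['cy'])
    out.append(cv2.resize(im[v-70:v+70,u-70:u+70],(400,400),interpolation=cv2.INTER_CUBIC))
save(np.hstack(out),'drift.png')
E
python3 m.py
```

```text
scene 803 [0.1849 0.1861 0.1865]
side 586 [0.1872 0.1879 0.1886]
```

View pics/drift.png

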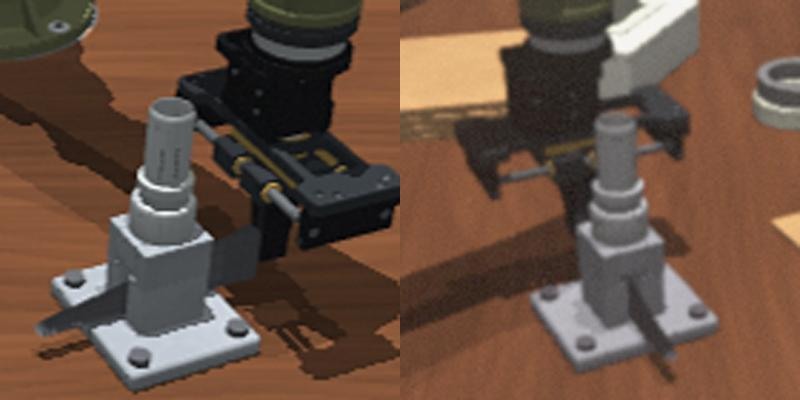

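The drift is well through: its tip shows at (45,325) left, and the drill has risen about 5 mm, still upright. Some more stroke is needed; the gripper's frame stays clear of the drill.

```bash
python3 -m creep '[{"wx":0,"wy":0,"wz":0,"tx":-3,"ty":0,"tz":0,"gripper":-1},{"wx":0,"wy":0,"wz":0,"tx":-6,"ty":0,"tz":0,"gripper":-1},{"wx":0,"wy":0,"wz":0,"tx":-9,"ty":0,"tz":0,"gripper":-1},{"wx":0,"wy":0,"wz":0,"tx":-12,"ty":0,"tz":0,"gripper":-1},{"wx":0,"wy":0,"wz":0,"tx":-14,"ty":0,"tz":0,"gripper":-1}]' && python3 -m creep '[{"wx":0,"wy":0,"wz":0,"tx":-2,"ty":0,"tz":0,"gripper":-1},{"wx":0,"wy":0,"wz":0,"tx":-3,"ty":0,"tz":0,"gripper":-1},{"wx":0,"wy":0,"wz":0,"tx":-3,"ty":0,"tz":0,"gripper":-1},{"wx":0,"wy":0,"wz":0,"tx":-3,"ty":0,"tz":0,"gripper":-1},{"wx":0,"wy":0,"wz":0,"tx":-3,"ty":0,"tz":0,"gripper":-1}]'; python3 m.py
```

```text
time_s: 14.92
tool_pos: [0.4998, 0.1856, 0.0374]
tool_rot: [-180.0, 0.0, 111.5]
force: [-0.6, 3.8, -0.5]
grip_width: 0.0003
grasp_force: 1.8
time_s: 15.33
tool_pos: [0.501, 0.1826, 0.0374]
tool_rot: [-180.0, 0.1, 111.5]
force: [0.7, 1.5, -0.2]
grip_width: 0.0005
grasp_force: 0.6
scene 831 [0.1884 0.1895 0.19  ]
side 621 [0.1905 0.1912 0.1916]
```

```bash
python3 -m creep '[{"wx":0,"wy":0,"wz":0,"tx":-2,"ty":0,"tz":0,"gripper":-1},{"wx":0,"wy":0,"wz":0,"tx":-3,"ty":0,"tz":0,"gripper":-1},{"wx":0,"wy":0,"wz":0,"tx":-3,"ty":0,"tz":0,"gripper":-1},{"wx":0,"wy":0,"wz":0,"tx":-3,"ty":0,"tz":0,"gripper":-1},{"wx":0,"wy":0,"wz":0,"tx":-3,"ty":0,"tz":0,"gripper":-1}]'; python3 -m creep '[{"wx":0,"wy":0,"wz":0,"tx":0,"ty":0,"tz":0,"gripper":-1},{"wx":0,"wy":0,"wz":0,"tx":20,"ty":0,"tz":0,"gripper":-1},{"wx":0,"wy":0,"wz":0,"tx":50,"ty":0,"tz":0,"gripper":-1},{"wx":0,"wy":0,"wz":0,"tx":70,"ty":0,"tz":-20,"gripper":-0.5},{"wx":0,"wy":0,"wz":0,"tx":80,"ty":0,"tz":-50,"gripper":1}]' && python3 -m creep '[{"wx":0,"wy":0,"wz":0,"tx":0,"ty":0,"tz":-30,"gripper":1},{"wx":0,"wy":0,"wz":0,"tx":0,"ty":0,"tz":-70,"gripper":1},{"wx":0,"wy":0,"wz":0,"tx":0,"ty":0,"tz":-110,"gripper":1},{"wx":0,"wy":0,"wz":0,"tx":0,"ty":0,"tz":-145,"gripper":1},{"wx":0,"wy":0,"wz":0,"tx":0,"ty":0,"tz":-145,"gripper":1}]'; python3 m.py
```

```text
time_s: 15.85
tool_pos: [0.5018, 0.1805, 0.0375]
tool_rot: [-180.0, 0.0, 111.5]
force: [-0.1, 2.8, -0.4]
grip_width: 0.0007
grasp_force: 1.3
time_s: 16.27
tool_pos: [0.4693, 0.2556, 0.0857]
tool_rot: [-179.6, -0.0, 111.7]
force: [-0.0, -0.7, 0.1]
grip_width: 0.0074
grasp_force: 0.0
time_s: 16.68
tool_pos: [0.4763, 0.2562, 0.2399]
tool_rot: [179.3, 0.1, 111.4]
force: [1.7, 0.3, 0.6]
grip_width: 0.0387
grasp_force: 0.0
scene 840 [0.1884 0.1897 0.1908]
side 620 [0.1911 0.1921 0.1929]
```

```bash
python3 -m creep '[{"wx":0,"wy":0,"wz":0,"tx":-20,"ty":0,"tz":0,"gripper":1},{"wx":0,"wy":0,"wz":0,"tx":-55,"ty":0,"tz":0,"gripper":1},{"wx":0,"wy":0,"wz":0,"tx":-90,"ty":0,"tz":0,"gripper":1},{"wx":0,"wy":0,"wz":0,"tx":-125,"ty":0,"tz":0,"gripper":1},{"wx":0,"wy":0,"wz":0,"tx":-158,"ty":0,"tz":0,"gripper":1}]' && python3 -m creep '[{"wx":0,"wy":0,"wz":0,"tx":0,"ty":0,"tz":0,"gripper":1},{"wx":0,"wy":0,"wz":0,"tx":0,"ty":0,"tz":0,"gripper":1},{"wx":0,"wy":0,"wz":0,"tx":0,"ty":0,"tz":0,"gripper":1}]'
```

```text
time_s: 17.2
tool_pos: [0.53, 0.1047, 0.2305]
tool_rot: [-179.8, 0.0, 111.4]
force: [0.7, 0.2, -0.4]
grip_width: 0.0802
grasp_force: 0.0
time_s: 17.45
tool_pos: [0.5296, 0.1078, 0.231]
tool_rot: [-179.8, -0.1, 111.5]
force: [0.0, 0.5, 0.9]
grip_width: 0.0867
grasp_force: 0.0
```

```bash
python3 -m creep '[{"wx":0,"wy":0,"wz":0,"tx":0,"ty":1.5,"tz":20,"gripper":1},{"wx":0,"wy":0,"wz":0,"tx":0,"ty":1.5,"tz":45,"gripper":1},{"wx":0,"wy":0,"wz":0,"tx":0,"ty":1.5,"tz":70,"gripper":0.6},{"wx":0,"wy":0,"wz":0,"tx":0,"ty":1.5,"tz":85,"gripper":0.2},{"wx":0,"wy":0,"wz":0,"tx":0,"ty":1.5,"tz":85,"gripper":0}]' 40 && python3 -m creep '[{"wx":0,"wy":0,"wz":0,"tx":0,"ty":0,"tz":0,"gripper":-0.4},{"wx":0,"wy":0,"wz":0,"tx":0,"ty":0,"tz":0,"gripper":-0.8},{"wx":0,"wy":0,"wz":0,"tx":0,"ty":0,"tz":0,"gripper":-0.8},{"wx":0,"wy":0,"wz":0,"tx":0,"ty":0,"tz":0,"gripper":-0.8},{"wx":0,"wy":0,"wz":0,"tx":0,"ty":0,"tz":0,"gripper":-0.8}]' && python3 -m creep '[{"wx":0,"wy":0,"wz":0,"tx":0,"ty":0,"tz":0,"gripper":-0.8},{"wx":0,"wy":0,"wz":0,"tx":0,"ty":0,"tz":0,"gripper":-0.8},{"wx":0,"wy":0,"wz":0,"tx":0,"ty":0,"tz":0,"gripper":-0.8}]'
```

```text
time_s: 17.87
tool_pos: [0.5284, 0.1095, 0.1435]
tool_rot: [-179.6, -0.1, 111.7]
force: [-1.3, 0.0, -0.3]
grip_width: 0.0743
grasp_force: 0.0
time_s: 18.28
tool_pos: [0.5326, 0.1087, 0.1485]
tool_rot: [179.9, 0.0, 111.5]
force: [-0.6, 0.5, -0.3]
grip_width: 0.0417
grasp_force: 0.0
time_s: 18.53
tool_pos: [0.5317, 0.1083, 0.1479]
tool_rot: [-180.0, 0.0, 111.5]
force: [-2.0, -0.6, 4.3]
grip_width: 0.0312
grasp_force: 40.0
```

```bash
python3 -m creep '[{"wx":0,"wy":0,"wz":0,"tx":0,"ty":0,"tz":-5,"gripper":-0.8},{"wx":0,"wy":0,"wz":0,"tx":0,"ty":0,"tz":-20,"gripper":-0.8},{"wx":0,"wy":0,"wz":0,"tx":0,"ty":0,"tz":-45,"gripper":-0.8},{"wx":0,"wy":0,"wz":0,"tx":0,"ty":0,"tz":-70,"gripper":-0.8},{"wx":0,"wy":0,"wz":0,"tx":0,"ty":0,"tz":-90,"gripper":-0.8}]' 40 && python3 -m creep '[{"wx":0,"wy":0,"wz":2,"tx":-17,"ty":-6,"tz":0,"gripper":-0.8},{"wx":0,"wy":0,"wz":6,"tx":-45,"ty":-15,"tz":0,"gripper":-0.8},{"wx":0,"wy":0,"wz":10,"tx":-75,"ty":-26,"tz":0,"gripper":-0.8},{"wx":0,"wy":0,"wz":15,"tx":-106,"ty":-36,"tz":0,"gripper":-0.8},{"wx":0,"wy":0,"wz":19,"tx":-137,"ty":-47,"tz":0,"gripper":-0.8}]' && python3 -m creep '[{"wx":0,"wy":0,"wz":4,"tx":-33,"ty":0,"tz":0,"gripper":-0.8},{"wx":0,"wy":0,"wz":9,"tx":-66,"ty":0,"tz":0,"gripper":-0.8},{"wx":0,"wy":0,"wz":14,"tx":-99,"ty":0,"tz":0,"gripper":-0.8},{"wx":0,"wy":0,"wz":19,"tx":-128,"ty":0,"tz":0,"gripper":-0.8},{"wx":0,"wy":0,"wz":19,"tx":-145,"ty":0,"tz":0,"gripper":-0.8}]' && python3 -m creep '[{"wx":0,"wy":0,"wz":0,"tx":0,"ty":0,"tz":0,"gripper":-0.8},{"wx":0,"wy":0,"wz":0,"tx":0,"ty":0,"tz":0,"gripper":-0.8},{"wx":0,"wy":0,"wz":0,"tx":0,"ty":0,"tz":0,"gripper":-0.8}]'
python3 - <<'E'
from h import *
from scipy.optimize import least_squares
for c in ['scene','side']:
    im,d,P,f,i,M=cam(c); P=P.reshape(-1,3); near=np.hypot(P[:,0]-.545,P[:,1]+.181)<.03
    for z0,z1 in [(.15,.175),(.185,.212)]:
        s=P[near&(P[:,2]>z0)&(P[:,2]<z1)]
        r=least_squares(lambda p:np.hypot(s[:,0]-p[0],s[:,1]-p[1])-(.0135-.003*(.2185-s[:,2])/.062),[.545,-.181],loss='soft_l1',f_scale=.001); print(c,z0,r.x.round(4),len(s))
E
```

```text
time_s: 18.95
tool_pos: [0.5319, 0.1088, 0.2386]
tool_rot: [180.0, -0.0, 111.5]
force: [0.0, 0.6, -3.8]
grip_width: 0.0315
grasp_force: 39.9
time_s: 19.37
tool_pos: [0.5378, -0.0379, 0.2366]
tool_rot: [-179.9, 0.0, 92.3]
force: [0.1, -0.3, -4.0]
grip_width: 0.0314
grasp_force: 39.9
time_s: 19.78
tool_pos: [0.5434, -0.1865, 0.236]
tool_rot: [-179.9, 0.1, 73.0]
force: [0.4, -0.6, -4.2]
grip_width: 0.0313
grasp_force: 40.0
time_s: 20.03
tool_pos: [0.5445, -0.1799, 0.2367]
tool_rot: [-179.9, -0.1, 73.5]
force: [0.5, 1.2, -4.0]
grip_width: 0.0314
grasp_force: 40.0
scene 0.15 [ 0.544  -0.1802] 112
scene 0.185 [ 0.5444 -0.18  ] 137
side 0.15 [ 0.5471 -0.1788] 124
side 0.185 [ 0.5472 -0.1786] 199
```

```bash
python3 -m creep '[{"wx":0,"wy":0,"wz":0,"tx":-2,"ty":0.5,"tz":10,"gripper":-0.8},{"wx":0,"wy":0,"wz":0,"tx":-2,"ty":0.5,"tz":25,"gripper":-0.8},{"wx":0,"wy":0,"wz":0,"tx":-2,"ty":0.5,"tz":40,"gripper":-0.8},{"wx":0,"wy":0,"wz":0,"tx":-2,"ty":0.5,"tz":55,"gripper":-0.8},{"wx":0,"wy":0,"wz":0,"tx":-2,"ty":0.5,"tz":65,"gripper":-0.8}]' && python3 -m creep '[{"wx":0,"wy":0,"wz":0,"tx":0,"ty":0,"tz":10,"gripper":-0.8},{"wx":0,"wy":0,"wz":0,"tx":0,"ty":0,"tz":22,"gripper":-0.8},{"wx":0,"wy":0,"wz":0,"tx":0,"ty":0,"tz":34,"gripper":-0.8},{"wx":0,"wy":0,"wz":0,"tx":0,"ty":0,"tz":44,"gripper":-0.8},{"wx":0,"wy":0,"wz":0,"tx":0,"ty":0,"tz":48,"gripper":-0.8}]' && python3 -m creep '[{"wx":0,"wy":0,"wz":0,"tx":0,"ty":0,"tz":2,"gripper":-0.8},{"wx":0,"wy":0,"wz":0,"tx":0,"ty":0,"tz":5,"gripper":-0.8},{"wx":0,"wy":0,"wz":0,"tx":0,"ty":0,"tz":8,"gripper":-0.8},{"wx":0,"wy":0,"wz":0,"tx":0,"ty":0,"tz":8,"gripper":-0.8}]'
```

```text
time_s: 20.55
tool_pos: [0.5438, -0.1822, 0.1703]
tool_rot: [-179.9, -0.0, 73.6]
force: [-0.5, -0.3, -4.4]
grip_width: 0.0314
grasp_force: 39.9
time_s: 20.97
tool_pos: [0.5437, -0.1828, 0.1225]
tool_rot: [-179.9, -0.0, 73.5]
force: [-0.5, -1.1, -4.6]
grip_width: 0.0313
grasp_force: 39.9
time_s: 21.3
tool_pos: [0.5447, -0.1831, 0.1164]
tool_rot: [-180.0, 0.0, 73.5]
force: [-0.4, 0.0, -3.7]
grip_width: 0.0316
grasp_force: 39.9
```

```bash
python3 -m creep '[{"wx":0,"wy":0,"wz":0,"tx":1.3,"ty":-0.5,"tz":2,"gripper":-0.8},{"wx":0,"wy":0,"wz":0,"tx":1.3,"ty":-0.5,"tz":5,"gripper":-0.8},{"wx":0,"wy":0,"wz":0,"tx":1.3,"ty":-0.5,"tz":7,"gripper":-0.8},{"wx":0,"wy":0,"wz":0,"tx":1.3,"ty":-0.5,"tz":7,"gripper":-0.8}]' && python3 -m creep '[{"wx":0,"wy":0,"wz":0,"tx":0,"ty":0,"tz":1,"gripper":-0.8},{"wx":0,"wy":0,"wz":0,"tx":0,"ty":0,"tz":2,"gripper":-0.8},{"wx":0,"wy":0,"wz":0,"tx":0,"ty":0,"tz":2,"gripper":-0.8}]'
```

```text
time_s: 21.63
tool_pos: [0.5442, -0.1816, 0.1091]
tool_rot: [-180.0, 0.0, 73.5]
force: [-0.2, -0.7, -4.3]
grip_width: 0.0312
grasp_force: 39.9
time_s: 21.88
tool_pos: [0.5447, -0.1818, 0.1077]
tool_rot: [180.0, 0.0, 73.5]
force: [-0.1, 0.6, -4.1]
grip_width: 0.0312
grasp_force: 39.9
```

```bash
python3 -m creep '[{"wx":0,"wy":0,"wz":0,"tx":0,"ty":0,"tz":1,"gripper":-0.8},{"wx":0,"wy":0,"wz":0,"tx":0,"ty":0,"tz":2,"gripper":-0.8},{"wx":0,"wy":0,"wz":0,"tx":0,"ty":0,"tz":2,"gripper":-0.8}]' && python3 -m creep '[{"wx":0,"wy":0,"wz":0,"tx":0,"ty":0,"tz":1,"gripper":-0.8},{"wx":0,"wy":0,"wz":0,"tx":0,"ty":0,"tz":2,"gripper":-0.8},{"wx":0,"wy":0,"wz":0,"tx":0,"ty":0,"tz":2,"gripper":-0.8}]'
```

```text
time_s: 22.13
tool_pos: [0.5448, -0.1819, 0.1075]
tool_rot: [180.0, 0.0, 73.5]
force: [-4.0, 1.1, 7.0]
grip_width: 0.0317
grasp_force: 40.0
time_s: 22.38
tool_pos: [0.5448, -0.182, 0.1073]
tool_rot: [180.0, 0.1, 73.5]
force: [-8.8, 2.3, 17.8]
grip_width: 0.0311
grasp_force: 40.0
```

The collar rests on the block. Relieve the push, open, rise and check.

```bash
python3 -m creep '[{"wx":0,"wy":0,"wz":0,"tx":0,"ty":0,"tz":-2,"gripper":-0.8},{"wx":0,"wy":0,"wz":0,"tx":0,"ty":0,"tz":-3.5,"gripper":-0.8},{"wx":0,"wy":0,"wz":0,"tx":0,"ty":0,"tz":-3.5,"gripper":-0.5},{"wx":0,"wy":0,"wz":0,"tx":0,"ty":0,"tz":-3.5,"gripper":0},{"wx":0,"wy":0,"wz":0,"tx":0,"ty":0,"tz":-3.5,"gripper":0.5}]' && python3 -m creep '[{"wx":0,"wy":0,"wz":0,"tx":0,"ty":0,"tz":0,"gripper":0.8},{"wx":0,"wy":0,"wz":0,"tx":0,"ty":0,"tz":0,"gripper":0.8},{"wx":0,"wy":0,"wz":0,"tx":0,"ty":0,"tz":0,"gripper":0.8},{"wx":0,"wy":0,"wz":0,"tx":0,"ty":0,"tz":-10,"gripper":0.8},{"wx":0,"wy":0,"wz":0,"tx":0,"ty":0,"tz":-30,"gripper":0.8}]' && python3 -m creep '[{"wx":0,"wy":0,"wz":0,"tx":0,"ty":0,"tz":-30,"gripper":0.8},{"wx":0,"wy":0,"wz":0,"tx":0,"ty":0,"tz":-60,"gripper":0.8},{"wx":0,"wy":0,"wz":0,"tx":0,"ty":0,"tz":-90,"gripper":0.8},{"wx":0,"wy":0,"wz":0,"tx":0,"ty":0,"tz":-120,"gripper":0.8},{"wx":0,"wy":0,"wz":0,"tx":0,"ty":0,"tz":-120,"gripper":0.8}]'
python3 - <<'E'
from h import *
from scipy.optimize import least_squares
out=[]
for c in ['scene','side']:
    im,d,P,f,i,M=cam(c); P1=np.load(c+'P.npy')
    for Q in (P1,P):
        Q=Q.reshape(-1,3); s=Q[(np.hypot(Q[:,0]-.545,Q[:,1]+.181)<.03)&(Q[:,2]>.102)&(Q[:,2]<.16)]
        r=[least_squares(lambda p:np.hypot(a[:,0]-p[0],a[:,1]-p[1])-.016,[.545,-.181],loss='soft_l1',f_scale=.001).x.round(4) for a in (s[s[:,2]<.125],s[s[:,2]>.125])]
        print(c,r,np.percentile(s[:,2],[97,99]).round(4))
    X=np.array([.535,-.21,.1]); R=M[:3,:3].T; q=R@(X-M[:3,3]); u=int(f*q[0]/q[2]+i['cx']); v=int(f*q[1]/q[2]+i['cy'])
    out.append(cv2.resize(im[v-70:v+70,u-70:u+70],(400,400),interpolation=cv2.INTER_CUBIC))
save(np.hstack(out),'end.png')
E
```

```text
time_s: 22.8
tool_pos: [0.545, -0.1818, 0.1072]
tool_rot: [180.0, -0.0, 73.5]
force: [0.8, -0.1, -0.5]
grip_width: 0.0384
grasp_force: 0.0
time_s: 23.22
tool_pos: [0.5428, -0.1812, 0.1354]
tool_rot: [-179.7, -0.0, 73.5]
force: [-0.1, 0.1, 0.3]
grip_width: 0.0699
grasp_force: 0.0
time_s: 23.63
tool_pos: [0.5478, -0.1821, 0.2648]
tool_rot: [179.3, 0.1, 73.5]
force: [1.2, -0.4, 0.4]
grip_width: 0.0782
grasp_force: 0.0
scene [array([ 0.5437, -0.1816]), array([ 0.5443, -0.1815])] [0.149  0.1496]
scene [array([ 0.5447, -0.1817]), array([ 0.546 , -0.1816])] [0.1486 0.1498]
side [array([ 0.5465, -0.1807]), array([ 0.5465, -0.1815])] [0.1511 0.1518]
side [array([ 0.5477, -0.1809]), array([ 0.5478, -0.1818])] [0.151  0.1518]
```

View pics/end.png

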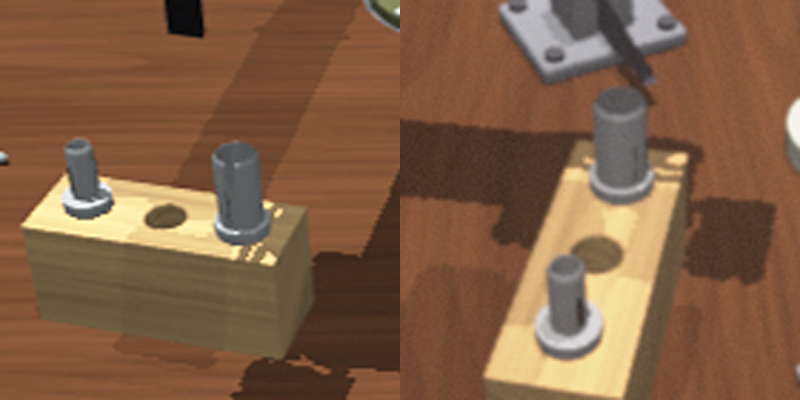

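The drill stands upright in its own end hole ((240,190) left, (620,145) right), about 1.3 mm from where it began. The smaller drill is untouched and the gripper is clear. Handing in.

```bash
python3 -m creep '[{"wx":0,"wy":0,"wz":0,"tx":0,"ty":0,"tz":0,"gripper":0.8},{"wx":0,"wy":0,"wz":0,"tx":0,"ty":0,"tz":0,"gripper":0.8}]'; python3 -c "from cell import env; print(env.sign_off())"
```

```text
time_s: 23.9
tool_pos: [0.5438, -0.1816, 0.2558]
tool_rot: [-179.9, -0.0, 73.5]
force: [0.5, -0.0, -0.1]
grip_width: 0.0785
grasp_force: 0.0
the job is handed in; nothing more can be done
None
```

The job is handed in at 23.9 s, with no verdict shown: the larger drill was pressed home to about 2.5 mm by camera, drifted loose with no hand on it, and now stands upright in its own hole about 1.3 mm from where it began.

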